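# Correct and finish a carton of pipe fittings on the packing scale

## Task

The square copper sleeve was packed by mistake in the middle bay of the cardboard carton, while the heavy pipe foot that belongs there stands in the steel tray: swap the two (the wooden board is free to park one on), and then put one round sleeve in each end bay, every piece upright in the middle of its bay or tray. The carton is light and stands on a narrow scale, so the foot must be in the carton before any round sleeve goes in, and the carton must not tip or be shifted. Leave the tin and the jar where they are.

Things in the scene. Friction and masses are not known exactly. Their poses are not given: they have to be found in the camera images.
- carton: Loose light (90 g) open cardboard tray, 118 (x) x 323 (y) x 40 mm high, walls and floor 4 mm; 30 mm high dividers make three bays, 101 mm (y) x 110 mm (x) inside, centred at y = -105, 0, +105 mm. Origin: centre of underside, 50 mm above the table; z up. Its middle rests on a scale pan 90 mm wide along y, its ends overhang: an end loaded without the foot in the middle tips it.
- square_sleeve: Upright square copper tube with a black plug in its top, 55 x 55 x 90 mm high, 120 g; x and y normal to its faces, z up; origin at the centre of its underside. Starts in the carton's middle bay, its faces nearly parallel to the carton's walls; at the end it belongs in the tray.
- pipe_foot: Dark cast-metal pipe foot, 850 g: round flange 76 mm diameter and 12 mm thick at the bottom, tapering to a plain round neck 50 mm in diameter from 26 mm up to its top at 90 mm. Origin: centre of its underside; z up its axis. Starts in the tray; it belongs in the carton's middle bay.
- round_sleeve_1: Upright round copper tube with a black plug in its top, 95 mm high, 54 mm in diameter, with a wider socket 60 mm in diameter over the lowest 24 mm, about 200 g. Origin: centre of its underside; z up its axis. Stands on the table; goes into either end bay.
- round_sleeve_2: The same as round_sleeve_1, its twin; goes into the other end bay.
- tray: Fixed shallow square steel tray 105 x 105 mm, rim 14 mm high, wall and floor 4 mm thick. Origin: centre of its underside on the table; x and y along its sides. Holds the pipe foot at the start; the square sleeve goes in its middle.
- board: Fixed flat square wooden board 105 x 105 mm, 10 mm thick, empty: a free spot. Origin: centre of its underside on the table; x and y along its sides.
- tin: Bystander: squat closed metal tin with a white band, standing on the table, 88 mm in diameter, 55 mm high; origin at the centre of its underside.
- jar: Bystander: small closed jar standing on the table, 44 mm in diameter, 60 mm high; origin at the centre of its underside.

How it is judged:
On the way:
1. the pipe foot stands in the carton's middle bay and no round sleeve is in the carton yet (x of pipe_foot in the frame of carton between -0.015 and 0.015 m and y of pipe_foot in the frame of carton between -0.015 and 0.015 m and z of pipe_foot in the frame of carton between -0.002 and 0.011 m and angle between pipe_foot's own z axis and vertical below 0.1 rad and linear speed of pipe_foot below 0.03 m/s and (z of round_sleeve_1 in the frame of carton above 0.06 m or z of round_sleeve_1 in the frame of carton below -0.02 m) and (z of round_sleeve_2 in the frame of carton above 0.06 m or z of round_sleeve_2 in the frame of carton below -0.02 m)), for 0.2 s.
At the end, for the whole second after the job is handed in: Foot in the carton's middle bay, a round sleeve in each end bay, square sleeve in the tray: each upright (0.1 rad), on the floor of its place, within 15 mm of its middle along both sides; carton level (0.06 rad) and within 30 mm of its start; all at rest (x of pipe_foot in the frame of carton between -0.015 and 0.015 m and y of pipe_foot in the frame of carton between -0.015 and 0.015 m and z of pipe_foot in the frame of carton between -0.002 and 0.011 m and angle between each of pipe_foot, square_sleeve's own z axis and vertical below 0.1 rad and (((x of round_sleeve_1 in the frame of carton between -0.015 and 0.015 m and y of round_sleeve_1 in the frame of carton between 0.09 and 0.12 m and z of round_sleeve_1 in the frame of carton between -0.002 and 0.011 m and angle between round_sleeve_1's own z axis and vertical below 0.1 rad) and (x of round_sleeve_2 in the frame of carton between -0.015 and 0.015 m and y of round_sleeve_2 in the frame of carton between -0.12 and -0.09 m and z of round_sleeve_2 in the frame of carton between -0.002 and 0.011 m and angle between round_sleeve_2's own z axis and vertical below 0.1 rad)) or ((x of round_sleeve_1 in the frame of carton between -0.015 and 0.015 m and y of round_sleeve_1 in the frame of carton between -0.12 and -0.09 m and z of round_sleeve_1 in the frame of carton between -0.002 and 0.011 m and angle between round_sleeve_1's own z axis and vertical below 0.1 rad) and (x of round_sleeve_2 in the frame of carton between -0.015 and 0.015 m and y of round_sleeve_2 in the frame of carton between 0.09 and 0.12 m and z of round_sleeve_2 in the frame of carton between -0.002 and 0.011 m and angle between round_sleeve_2's own z axis and vertical below 0.1 rad))) and x of square_sleeve in the frame of tray between -0.015 and 0.015 m and y of square_sleeve in the frame of tray between -0.015 and 0.015 m and z of square_sleeve in the frame of tray between -0.002 and 0.011 m and angle between carton's own z axis and vertical below 0.06 rad and distance of carton from where it was at the start of the episode below 0.03 m and linear speed of each of carton, square_sleeve, pipe_foot, round_sleeve_1, round_sleeve_2 below 0.02 m/s); the robot touches nothing.
It fails at once if the carton tips by more than 0.2 rad (angle between carton's own z axis and vertical above 0.2 rad).
It fails at once if the carton is shifted by more than 40 mm (distance of carton from where it was at the start of the episode above 0.04 m).
It fails at once if the tin is moved by more than 30 mm (distance of tin from where it was at the start of the episode above 0.03 m).
It fails at once if the jar is moved by more than 30 mm (distance of jar from where it was at the start of the episode above 0.03 m).
It also fails if it takes over 141 s, if anything falls off the work surface, if the arm or the gripper's body presses on something with over 40 N, if the wrist force passes 120 N, or if a joint passes its speed limit or range.

## Robot

A 7-joint arm with a two-finger parallel gripper is mounted at the origin on the work surface. World frame = base frame: x ahead of the robot, y to its left, z up, the work surface at z = 0. Lengths are in m, angles in rad, forces in N, time in s.
With the tool pointing down it reaches from about 0.425 to 0.925 m from the base axis. Payload 6.8 kg.
Tool frame: the origin (TCP) lies between the finger pads; the fingertips stand 17 mm ahead of it and the grasp point (between the pads) lies 2 mm behind it; z points along the fingers, x is the direction in which the jaws open and shut, and the axes are right-handed (so a half turn about z gives the same grasp; the last joint's range is limited). The gripper opens to 85 mm and grips with 20 to 120 N. Pads are 22 mm wide; open, the fingers measure 114 mm over their backs; the gripper's body (76 mm by 85 mm) begins 54 mm behind the grasp point. The pads swing forward as they close: fully open they stand 13 mm farther back than shut.
Start: joints at [-1.323, 0.477, 0.022, 1.555, -0.011, 1.109, -0.083], TCP at [0.235, 0.633, 0.248] pointing down, gripper open.
Joint ranges: [-2.96, 2.96], [-0.34, 2.1], [-1.41, 1.46], [0.24, 2.44], [-1.37, 4.51], [0.17, 1.92], [-2.96, 2.96]. Speed limits (rad/s): [2.39, 2.39, 3.14, 3.14, 3.14, 3.14, 3.14].

## Interface

Orientations are given as a unit quaternion [w, x, y, z].
In Python, from station import readout, read_camera, get_calibration, bot, models gives the robot as it stands.
- The arm moves only by the tool carry_out, never from a script. Its argument "deltas" is a list of rows, each a list of 2 entries, a list of its own where there are three numbers: the shift along the tool's x, y, z in cm, then the turn about the tool's z in degrees. A call has 1 to 10 rows; each row is the pose to reach, as a shift and turn from the pose measured when the call began, along the tool's axes at that moment; what a row does not reach only later rows make up. A row lasts 1/8 s, in which the tool goes at most 62.5 mm and 10.7 degrees, less where a joint would pass 70% of its speed; a pose out of reach is approached as far as the arm can. A call with a gripper value outside its range is refused whole. "hand" is the opening, from 0 (shut) to 1 (fully open), set as the call begins (left out, the last holds). The fingers move at their own pace and stop on an object; "newtons" is the grip in N (left out, the last holds). Time passes only in rows, so rows that repeat a pose let the fingers close. It gives the time, the measured TCP pose, the force and the opening at its end, in the units of the state.
- readout.get_obs(): the state, without advancing time (a new reading comes with each control period).
- read_camera(name): name is "scene" or "side" or "wrist"; returns the picture (384x512x3 uint8, red, green, blue); there is no depth.
- get_calibration(name): a dict with "fov_y" (degrees; the focal length in pixels is half the picture's height over the tangent of half this angle, whatever the lens; pixels are square), "cx", "cy" (the principal point, pixels), "D" ([k1, k2, p1, p2, k3] as OpenCV has them; the pictures are not rectified), "world_from_camera" (4x4, takes a point from camera to world coordinates). Camera axes: x right, y down, z forward; pixel columns grow to the right and rows downward; lengths in m; the calibration is good to about 2 mm. A picture is of the moment at which its call begins: read the wrist's pose just before it. get_calibration takes no time and is no camera call; for the wrist camera it gives the pose at the moment of the call.
- bot.hand_in(): hands the job in, once; it reports no verdict.
Trained networks look in the newest picture that a camera, given by its name, has taken for a name from the list of things; names that differ only in an ending like _2 or _b are one class to them, and where a whole thing is asked for, a point or a joint stands for the part that bears it (a point fixed in the world has none). Each returns a list of dicts, best first, with "score" (0 to 1); they miss things now and then, are a little off and sometimes report something else, mostly with a low value. They report only what shows in the picture. A call takes as long as a camera call.
- models.spot_in(query, camera): "centre" ([row, column] in pixels, amid what is visible of it).
The state is a dict: "t": time; "q": joint angles; "joint_vel": joint speeds; "joint_torque": joint torques, N m; "eef_pos": TCP position; "tool_rot": TCP orientation; "contact_force": force on the tool from outside, world axes, zero at the start; "torque": the same for the moment, N m; "gripper_width": opening from 0.0 (shut) to 1.0 (fully open).
Only numpy, scipy, OpenCV 4.12 (cv2) and the standard library are available. Lean on these libraries where they do the work, as an engineer would, in place of code of your own. Each camera call takes 0.05 s, during which the arm holds its last target. There are 200 camera calls.

## Working session

There is one attempt and no reset: what is moved stays moved. The work goes in short steps, Python scripts to look and compute and a tool call to move; the robot and the scene stay as the last step left them, time stands still between calls to the robot, and variables do not carry over. Pictures are saved under pics/ and viewed, about 12 in all and at most 16, crops included, and the job is handed in when it is done.

Besides the shell and the picture viewer there is one more tool, called after "Call:" as name(argument=value, ...) on one line, values as JSON. carry_out: Moves the arm, as the interface text tells. Its arguments: {"type":"object","properties":{"deltas":{"type":"array"},"hand":{"type":"number"},"newtons":{"type":"number"}},"required":["deltas"]}

```bash
mkdir -p pics; ls
cat > h.py <<'E'
import numpy as np, cv2
from station import readout, read_camera, get_calibration, bot, models
def ray(cam,rc,cal=None):
    c=cal or get_calibration(cam); f=192/np.tan(np.radians(c["fov_y"])/2)
    K=np.array([[f,0,c["cx"]],[0,f,c["cy"]],[0,0,1]])
    p=cv2.undistortPoints(np.array([[[rc[1],rc[0]]]],float),K,np.array(c["D"],float))[0,0]
    T=np.array(c["world_from_camera"]); return T[:3,3],T[:3,:3]@np.array([p[0],p[1],1])
def at_z(cam,rc,z,cal=None):
    o,d=ray(cam,rc,cal); return o+d*(z-o[2])/d[2]
def proj(cam,P,cal=None):
    c=cal or get_calibration(cam); f=192/np.tan(np.radians(c["fov_y"])/2)
    K=np.array([[f,0,c["cx"]],[0,f,c["cy"]],[0,0,1]])
    T=np.linalg.inv(np.array(c["world_from_camera"])); r,_=cv2.Rodrigues(T[:3,:3])
    return cv2.projectPoints(np.array(P,float).reshape(-1,1,3),r,T[:3,3],K,np.array(c["D"],float))[0][:,0]
def snap(cam,name):
    im=read_camera(cam); cv2.imwrite("pics/"+name+".png",im[:,:,::-1]); return im
E
python3 - <<'E'
from h import *
import json
a=snap("scene","scene0"); 
H={"carton":.09,"square_sleeve":.1,"pipe_foot":.06,"round_sleeve_1":.05,"tray":.0,"board":.01,"tin":.03,"jar":.03}
for cam in ("scene","side"):
    if cam=="side": snap("side","side0")
    c=get_calibration(cam); print(cam,c["fov_y"],np.round(c["world_from_camera"],3).tolist())
    for n,z in H.items():
        for d in models.spot_in(n,cam)[:3]:
            print(n,round(d["score"],2),np.round(d["centre"],1),np.round(at_z(cam,d["centre"],z),3))
print(readout.get_obs())
E
```

```text
pics
scene 57.02715773442103 [[0.511, 0.687, -0.516, 0.971], [0.86, -0.415, 0.298, -0.237], [-0.009, -0.596, -0.803, 0.728], [0.0, 0.0, 0.0, 1.0]]
carton 0.62 [245.3 253. ] [ 0.666 -0.076  0.09 ]
carton 0.28 [144.2 310.7] [0.495 0.192 0.09 ]
square_sleeve 0.89 [229.8 263.4] [ 0.651 -0.042  0.1  ]
pipe_foot 0.94 [129.8 325. ] [0.448 0.277 0.06 ]
round_sleeve_1 0.93 [280.8 103.7] [ 0.561 -0.366  0.05 ]
round_sleeve_1 0.74 [173.5 232.8] [ 0.447 -0.007  0.05 ]
board 0.85 [156.5 365.7] [0.551 0.347 0.01 ]
tin 0.21 [280.8 104.5] [ 0.55  -0.369  0.03 ]
jar 0.93 [153.1 287.2] [0.444 0.159 0.03 ]
side 42.58031047469423 [[0.966, -0.18, 0.183, 0.286], [-0.256, -0.636, 0.728, -0.978], [-0.015, -0.75, -0.661, 0.978], [0.0, 0.0, 0.0, 1.0]]
carton 0.79 [201.4 300. ] [ 0.637 -0.101  0.09 ]
square_sleeve 0.73 [180.6 295.9] [ 0.649 -0.03   0.1  ]
pipe_foot 0.55 [142.3 191.8] [0.411 0.277 0.06 ]
pipe_foot 0.29 [180.9 295.9] [0.665 0.012 0.06 ]
round_sleeve_1 0.64 [202.7 218.8] [ 0.437 -0.006  0.05 ]
round_sleeve_1 0.56 [297.1 303.1] [ 0.556 -0.365  0.05 ]
tray 0.86 [157.1 191.8] [0.405 0.279 0.   ]
tra
[... 173 characters left out ...]
03 ]
{'t': 0.9, 'q': array([-1.32310194,  0.47697292,  0.02239981,  1.55537778, -0.0115266 ,
        1.10930362, -0.08310671]), 'joint_vel': array([ 0.00101743,  0.00027301,  0.00066063,  0.00056333,  0.00103581,
        0.00023636, -0.00020424]), 'joint_torque': array([ 5.04083837e-04, -5.96311712e+01,  1.60712197e+00, -2.81545544e+01,
        1.25904210e-02,  1.57723396e-03,  1.28044127e-05]), 'eef_pos': array([0.23512145, 0.63275531, 0.24833547]), 'tool_rot': array([-3.60449066e-05,  8.21088277e-01,  5.70801227e-01,  1.36432459e-05]), 'contact_force': array([-1.1227743 , -0.93430487, -0.59997479]), 'torque': array([0.01072295, 0.01922696, 0.02738682]), 'gripper_width': 1.0001314676875341}
```

View both.

```bash
python3 -c "
import cv2,numpy as np
a=cv2.imread('pics/scene0.png');b=cv2.imread('pics/side0.png')
cv2.imwrite('pics/s0.png',cv2.resize(a,(800,600)));cv2.imwrite('pics/d0.png',cv2.resize(b,(800,600)))"
```

```text
(no output)
```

View pics/s0.png

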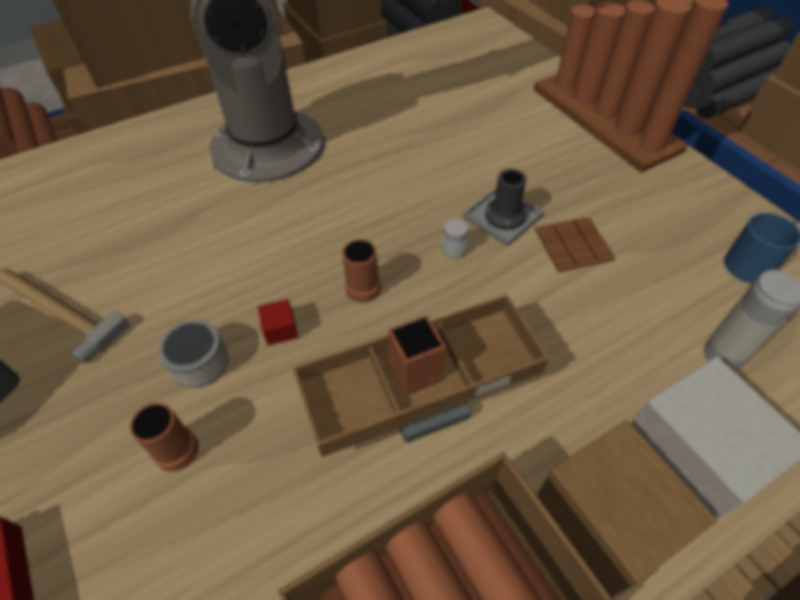

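View pics/d0.png

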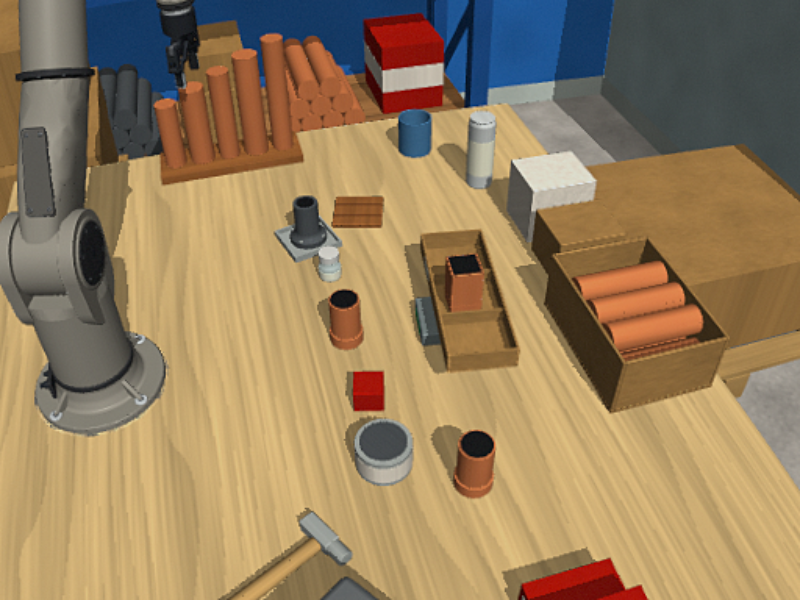

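Run:
```python
from h import *
S=lambda xy:(xy[1]*.64,xy[0]*.64)
def show(n,cam,pts,z):
    P=np.array([at_z(cam,S(p),z)[:2] for p in pts]); s=n+" "+cam+" "+str(np.round(P.mean(0),4))
    if len(P)==4: s+=" edges(len,deg) "+str([(round(float(np.linalg.norm(e)),3),round(float(np.degrees(np.arctan2(e[1],e[0]))),1)) for e in (P[1]-P[0],P[2]-P[1],P[3]-P[2],P[0]-P[3])])
    print(s)
show("carton","scene",[(295,368),(507,299),(547,354),(321,450)],.09)
show("carton","side",[(421,234),(482,231),(518,350),(446,362)],.09)
show("sq","scene",[(416,338)],.144);show("sq","side",[(463,265)],.144)
show("sq","scene",[(389,327),(430,318),(444,350),(401,362)],.144)
show("foot","scene",[(512,177)],.094);show("foot","side",[(306,203)],.094)
show("tray","scene",[(465,212),(502,187),(543,211),(507,238)],.014)
show("tray","side",[(275,234),(323,222),(342,243),(294,256)],.014)
show("board","scene",[(536,231),(590,219),(614,260),(556,270)],.01);show("board","side",[(336,197),(384,197),(382,227),(332,226)],.01)
show("r1","scene",[(360,250)],.095);show("r1","side",[(345,298)],.095)
show("r2","scene",[(154,420)],.095);show("r2","side",[(478,441)],.095)
show("jar","scene",[(455,227)],.06);show("jar","side",[(329,254)],.06)
show("tin","scene",[(192,343)],.055);show("tin","side",[(384,440)],.055)
o=readout.get_obs();from scipy.spatial.transform import Rotation as R
q=o["tool_rot"];M=R.from_quat(np.r_[q[1:],q[0]]).as_matrix();print(M.round(3).tolist())
c=get_calibration("wrist");print(c["fov_y"]);T=np.array(c["world_from_camera"]);print((M.T@T[:3,:3]).round(3).tolist(),(M.T@(T[:3,3]-o["eef_pos"])).round(3))
```

```text
carton scene [ 0.6603 -0.0307] edges(len,deg) [(0.314, 80.3), (0.103, -5.7), (0.321, -96.2), (0.122, 170.8)]
carton side [ 0.6531 -0.0371] edges(len,deg) [(0.117, -11.2), (0.317, -99.3), (0.119, 176.7), (0.333, 80.4)]
sq scene [ 0.6503 -0.0347]
sq side [ 0.646  -0.0356]
sq scene [ 0.6514 -0.0354] edges(len,deg) [(0.054, 73.9), (0.051, -12.5), (0.056, -103.1), (0.054, 166.0)]
foot scene [0.427  0.2957]
foot side [0.429  0.2913]
tray scene [0.4268 0.2927] edges(len,deg) [(0.1, 101.1), (0.095, 15.4), (0.099, -78.3), (0.096, -164.1)]
tray side [0.4251 0.2792] edges(len,deg) [(0.105, 7.0), (0.085, -73.8), (0.103, -171.9), (0.087, 107.7)]
board scene [0.5528 0.3506] edges(len,deg) [(0.106, 75.3), (0.101, -18.6), (0.105, -108.9), (0.093, 162.1)]
board side [0.5464 0.3488] edges(len,deg) [(0.106, -16.3), (0.11, -106.5), (0.105, 161.9), (0.107, 73.9)]
r1 scene [ 0.4414 -0.0075]
r1 side [ 0.4445 -0.0088]
r2 scene [ 0.5591 -0.3593]
r2 side [ 0.5622 -0.358 ]
jar scene [0.4489 0.1659]
jar side [0.4478 0.1603]
tin scene [ 0.4415 -0.2861]
tin side [ 0.4404 -0.2899]
[[0.348, 0.937, -0.0], [0.937, -0.348, 0.0], [0.0, -0.0, -1.0]]
65.0205305741986
[[1.0, 0.0, -0.001], [0.0, 0.956, 0.294], [0.001, -0.294, 0.956]] [ 0.001 -0.075 -0.126]
```

```bash
cat >> h.py <<'E'
from scipy.spatial.transform import Rotation as R
def pose():
    o=readout.get_obs(); q=o["tool_rot"]; return o,R.from_quat(np.r_[q[1:],q[0]]).as_matrix()
def to(p,yaw=None):
    "delta in tool axes (cm, deg) to world p with jaw axis at world yaw (deg)"
    o,M=pose(); y0=np.degrees(np.arctan2(M[1,0],M[0,0]))
    t=0 if yaw is None else (y0-yaw+90)%180-90
    print("to",np.round(p,4),"shift cm",np.round(M.T@(np.array(p)-o["eef_pos"])*100,2),"turn",round(t,1),"| now",np.round(o["eef_pos"],4),"yaw",round(y0,1),"q7",round(o["q"][6],2),"F",np.round(o["contact_force"],1),"w",round(o["gripper_width"],3),"t",round(o["t"],2))
E
python3 -c "
from h import *
to([.6,.25,.25],30);to([.65,-.035,.25],-13)"
```

```text
to [0.6  0.25 0.25] shift cm [-23.17  47.54  -0.17] turn 39.6 | now [0.2351 0.6328 0.2483] yaw 69.6 q7 -0.08 F [-1.1 -0.9 -0.6] w 1.0 t 0.9
to [ 0.65  -0.035  0.25 ] shift cm [-48.14  62.15  -0.17] turn 82.6 | now [0.2351 0.6328 0.2483] yaw 69.6 q7 -0.08 F [-1.1 -0.9 -0.6] w 1.0 t 0.9
```

Call:
carry_out(deltas=[[[-2.5, 5, 0], 5], [[-6, 12, 0], 12], [[-10, 20, 0], 20], [[-14, 28, 0], 28], [[-18, 37, 0], 36], [[-23, 44, 0], 45], [[-29, 49, 0], 54], [[-35, 53, 0], 63], [[-41, 57, 0], 72], [[-46, 60.5, 0], 80]], hand=1)

```text
t: 2.15
eef_pos: [0.5906, 0.1346, 0.2486]
tool_rot: [-0.0, 0.996, -0.093, 0.0]
contact_force: [0.6, 0.5, 0.1]
gripper_width: 0.996
```

```bash
python3 -c "
from h import *
to([.65,-.035,.25],-13)"
```

```text
to [ 0.65  -0.035  0.25 ] shift cm [ 8.97 15.57 -0.15] turn 2.4 | now [0.5906 0.1346 0.2486] yaw -10.6 q7 -0.32 F [0.6 0.5 0.1] w 0.996 t 2.15
```

Call:
carry_out(deltas=[[[3, 5, 0], 1], [[6, 10, 0], 2], [[8, 14, 0], 2.4], [[9, 15.6, 0], 2.4], [[9, 15.6, 0], 2.4], [[9, 15.6, 0], 2.4]])

```text
t: 2.9
eef_pos: [0.6501, -0.0326, 0.2483]
tool_rot: [-0.001, 0.994, -0.112, -0.0]
contact_force: [-0.2, 0.8, 0.2]
gripper_width: 0.997
```

Run:
```python
from h import *
to([.65,-.035,.25],-13)
cal=get_calibration("wrist"); im=snap("wrist","w1")
import json; cal={k:np.array(v).tolist() for k,v in cal.items()}; json.dump(cal,open("w1.json","w"))
# overlay the current estimate: square top and carton rim
def box(c,yaw,dx,dy,z):
    a=np.radians(yaw); A=np.array([[np.cos(a),-np.sin(a)],[np.sin(a),np.cos(a)]])
    return np.array([[*(np.array(c)+A@[sx*dx/2,sy*dy/2]),z] for sx,sy in ((-1,-1),(1,-1),(1,1),(-1,1))])
v=im[:,:,::-1].copy()
for b,col in ((box([.649,-.035],-13,.055,.055,.144),(255,255,0)),(box([.656,-.034],-8.5,.118,.323,.09),(0,255,0))):
    cv2.polylines(v,[np.round(proj("wrist",b,cal)).astype(int)],True,col,1)
cv2.imwrite("pics/w1o.png",cv2.resize(v,(800,600)))
```

```text
to [ 0.65  -0.035  0.25 ] shift cm [ 0.05  0.23 -0.17] turn 0.1 | now [ 0.6501 -0.0326  0.2483] yaw -12.9 q7 -0.04 F [-0.2  0.8  0.2] w 0.997 t 2.9
```

View pics/w1o.png

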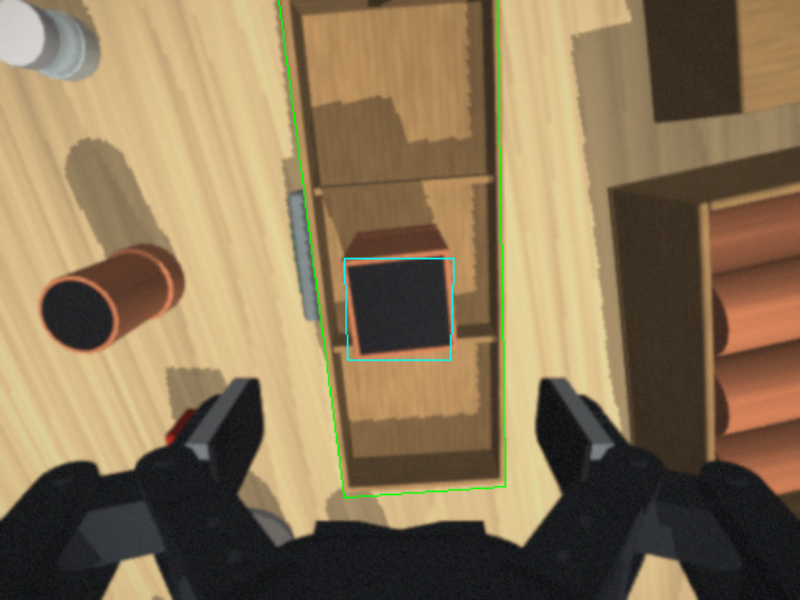

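Run:
```python
from h import *
import json; cal=json.load(open("w1.json")); cal={k:(np.array(v) if isinstance(v,list) else v) for k,v in cal.items()}
S=lambda xy:(xy[1]*.64,xy[0]*.64)
P=np.array([at_z("wrist",S(p),.144,cal)[:2] for p in [(346,266),(447,257),(453,347),(361,357)]])
print(P.mean(0),[(round(float(np.linalg.norm(e)),4),round(float(np.degrees(np.arctan2(e[1],e[0]))),1)) for e in (P[1]-P[0],P[2]-P[1],P[3]-P[2],P[0]-P[3])])
a=[at_z("wrist",S(p),.09,cal)[:2].round(4) for p in [(286,0),(347,487),(505,478),(497,0)]];print(a)
to([P[:,0].mean(),P[:,1].mean(),.12],-8.5)
```

```text
[ 0.65104613 -0.03444088] [(0.0508, -7.7), (0.0488, -97.4), (0.0492, 173.8), (0.0501, 84.4)]
[array([0.6252, 0.1328]), array([ 0.5783, -0.1771]), array([ 0.6916, -0.1953]), array([0.7363, 0.1073])]
to [ 0.651  -0.0344  0.12  ] shift cm [ 0.14  0.19 12.83] turn -4.3 | now [ 0.6501 -0.0325  0.2483] yaw -12.8 q7 -0.04 F [-0.2  0.4  0.4] w 1.001 t 2.95
```

Call:
carry_out(deltas=[[[0.1, 0.2, 3], -2], [[0.1, 0.2, 6.5], -4], [[0.1, 0.2, 9.5], -4.5], [[0.1, 0.2, 11.5], -4.5], [[0.1, 0.2, 12.6], -4.5], [[0.1, 0.2, 12.7], -4.5], [[0.1, 0.2, 12.7], -4.5]])

```text
t: 3.82
eef_pos: [0.6513, -0.0345, 0.1223]
tool_rot: [-0.001, 0.997, -0.073, 0.001]
contact_force: [0.5, 0.9, 0.1]
gripper_width: 1.001
```

Call:
carry_out(deltas=[[[0, 0, 0], 0], [[0, 0, 0], 0], [[0, 0, 0], 0], [[0, 0, 0], 0], [[0, 0, 0], 0], [[0, 0, 0], 0], [[0, 0, 0], 0], [[0, 0, 0], 0]], hand=0, newtons=35)

```text
t: 4.82
eef_pos: [0.6517, -0.0345, 0.1233]
tool_rot: [-0.001, 0.997, -0.073, 0.001]
contact_force: [-2.3, 1.2, 5.9]
gripper_width: 0.644
```

Call:
carry_out(deltas=[[[0, 0, -0.5], 0], [[0, 0, -1.5], 0], [[0, 0, -3], 0], [[0, 0, -5], 0], [[0, 0, -8], 0], [[0, 0, -11], 0], [[0, 0, -13], 0], [[0, 0, -14], 0], [[0, 0, -14], 0]])

```text
t: 5.95
eef_pos: [0.6514, -0.0348, 0.2637]
tool_rot: [-0.001, 0.997, -0.073, 0.002]
contact_force: [-0.6, -0.3, -2.1]
gripper_width: 0.643
```

Run:
```python
from h import *
to([.55,.35,.25],20)
snap("side","d2");snap("wrist","w2")
a=cv2.imread("pics/d2.png");b=cv2.imread("pics/w2.png")
cv2.imwrite("pics/dw2.png",cv2.resize(np.hstack([a[40:340,100:400],cv2.resize(b,(400,300))]),(800,343)))
```

```text
to [0.55 0.35 0.25] shift cm [-15.61 -36.6    1.42] turn -28.3 | now [ 0.6514 -0.0348  0.2637] yaw -8.3 q7 0.02 F [-0.6 -0.3 -2.1] w 0.643 t 5.95
```

View pics/dw2.png

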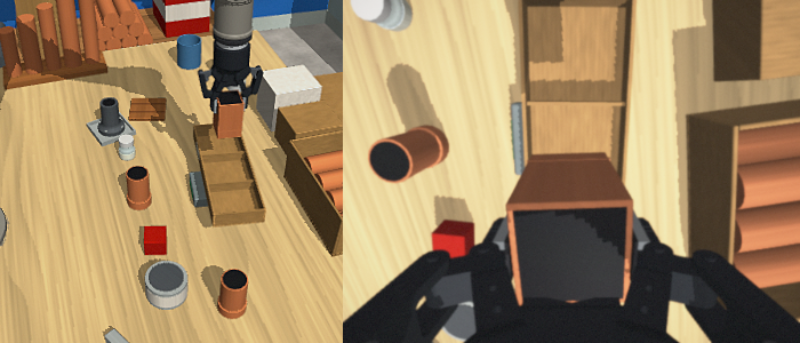

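Call:
carry_out(deltas=[[[-1, -3, 0], -3], [[-3, -7, 0], -6], [[-5, -12, 0], -10], [[-7.5, -17.5, 0], -14], [[-10, -23, 0], -18], [[-12, -28, 0], -22], [[-14, -32, 0], -26], [[-15.2, -35.5, 0], -28], [[-15.6, -36.6, 0], -28], [[-15.6, -36.6, 0], -28]])

```text
t: 7.3
eef_pos: [0.5497, 0.3499, 0.2624]
tool_rot: [-0.0, 0.985, 0.171, 0.0]
contact_force: [0.0, -0.5, -0.5]
gripper_width: 0.642
```

```bash
python3 -c "
from h import *
to([.55,.35,.083],20)"
```

```text
to [0.55  0.35  0.083] shift cm [2.000e-02 1.000e-02 1.794e+01] turn -0.4 | now [0.5497 0.3499 0.2624] yaw 19.6 q7 -0.2 F [ 0.  -0.5 -0.5] w 0.642 t 7.3
```

Call:
carry_out(deltas=[[[0, 0, 3], 0], [[0, 0, 7], 0], [[0, 0, 11], 0], [[0, 0, 14], 0], [[0, 0, 16], 0], [[0, 0, 17.2], 0], [[0, 0, 17.7], 0], [[0, 0, 18], 0], [[0, 0, 18.1], 0], [[0, 0, 18.1], 0]])

```text
t: 8.55
eef_pos: [0.55, 0.3502, 0.0819]
tool_rot: [-0.001, 0.985, 0.171, 0.001]
contact_force: [0.2, 0.3, -0.4]
gripper_width: 0.643
```

Call:
carry_out(deltas=[[[0, 0, 0.1], 0], [[0, 0, 0.2], 0], [[0, 0, 0.3], 0], [[0, 0, 0.3], 0]])

```text
t: 9.05
eef_pos: [0.5501, 0.3503, 0.0793]
tool_rot: [-0.001, 0.985, 0.171, 0.001]
contact_force: [-1.3, -1.2, 3.0]
gripper_width: 0.641
```

Call:
carry_out(deltas=[[[0, 0, 0], 0], [[0, 0, 0], 0], [[0, 0, 0], 0], [[0, 0, 0], 0], [[0, 0, 0], 0], [[0, 0, 0], 0]], hand=1)

```text
t: 9.8
eef_pos: [0.5501, 0.3503, 0.0793]
tool_rot: [-0.001, 0.985, 0.171, 0.001]
contact_force: [-0.1, 1.5, 0.8]
gripper_width: 1.0
```

Call:
carry_out(deltas=[[[0, 0, -1], 0], [[0, 0, -3], 0], [[0, 0, -6], 0], [[0, 0, -10], 0], [[0, 0, -14], 0], [[0, 0, -16], 0], [[0, 0, -17], 0], [[0, 0, -17], 0]])

```text
t: 10.8
eef_pos: [0.55, 0.3502, 0.2504]
tool_rot: [-0.001, 0.985, 0.171, 0.002]
contact_force: [0.1, 0.5, -1.0]
gripper_width: 1.003
```

```bash
python3 -c "
from h import *
to([.428,.293,.25],35)
im=snap('wrist','w3')"
```

```text
to [0.428 0.293 0.25 ] shift cm [-1.341e+01  1.280e+00 -1.000e-02] turn -15.4 | now [0.55   0.3502 0.2504] yaw 19.6 q7 -0.19 F [ 0.1  0.5 -1. ] w 1.003 t 10.8
```

Call:
carry_out(deltas=[[[-3, 0.3, 0], -4], [[-7, 0.7, 0], -8], [[-11, 1.1, 0], -12], [[-13, 1.3, 0], -15], [[-13.4, 1.3, 0], -15.4], [[-13.4, 1.3, 0], -15.4]])

```text
t: 11.6
eef_pos: [0.428, 0.2928, 0.2487]
tool_rot: [-0.0, 0.954, 0.301, 0.001]
contact_force: [-0.3, 0.1, 0.7]
gripper_width: 0.999
```

Run:
```python
from h import *
to([.428,.293,.25],35)
cal=get_calibration("wrist"); im=snap("wrist","w4")
v=im[:,:,::-1].copy()
t=np.linspace(0,2*np.pi,60)
cv2.polylines(v,[np.round(proj("wrist",np.c_[.428+.025*np.cos(t),.293+.025*np.sin(t),0*t+.094],cal)).astype(int)],True,(255,255,0),1)
a=np.radians(14);A=np.array([[np.cos(a),-np.sin(a)],[np.sin(a),np.cos(a)]])
B=np.array([[*(np.array([.427,.290])+A@[sx*.0525,sy*.0525]),.014] for sx,sy in ((-1,-1),(1,-1),(1,1),(-1,1))])
cv2.polylines(v,[np.round(proj("wrist",B,cal)).astype(int)],True,(0,255,0),1)
cv2.imwrite("pics/w4o.png",cv2.resize(v,(800,600)))
```

```text
to [0.428 0.293 0.25 ] shift cm [ 0.01 -0.02 -0.13] turn -0.0 | now [0.428  0.2928 0.2487] yaw 35.0 q7 -0.04 F [-0.3  0.1  0.7] w 0.999 t 11.6
```

View pics/w4o.png

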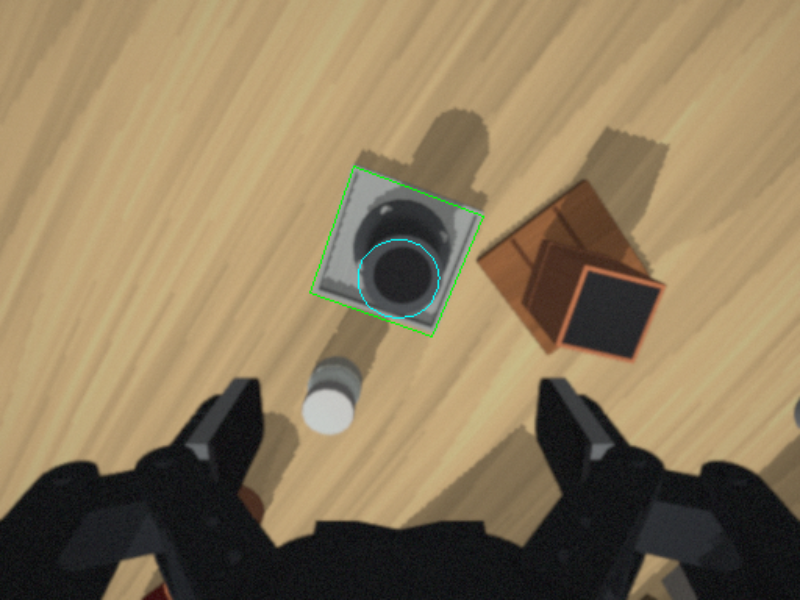

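Call:
carry_out(deltas=[[[0.1, -0.2, 4], 0], [[0.15, -0.25, 8], 0], [[0.15, -0.25, 12], 0], [[0.15, -0.25, 15], 0], [[0.15, -0.25, 17], 0], [[0.15, -0.25, 18], 0], [[0.15, -0.25, 18.3], 0], [[0.15, -0.25, 18.3], 0]])

```text
t: 12.65
eef_pos: [0.4289, 0.2964, 0.0661]
tool_rot: [-0.001, 0.954, 0.301, 0.001]
contact_force: [-1.1, -0.2, 1.1]
gripper_width: 0.996
```

Call:
carry_out(deltas=[[[0, 0, 0], 0], [[0, 0, 0], 0], [[0, 0, 0], 0], [[0, 0, 0], 0], [[0, 0, 0], 0], [[0, 0, 0], 0], [[0, 0, 0], 0], [[0, 0, 0], 0]], hand=0, newtons=90)

```text
t: 13.65
eef_pos: [0.4287, 0.2963, 0.067]
tool_rot: [-0.001, 0.954, 0.3, 0.001]
contact_force: [-3.1, -3.6, 8.7]
gripper_width: 0.568
```

Call:
carry_out(deltas=[[[0, 0, -0.3], 0], [[0, 0, -1], 0], [[0, 0, -2], 0], [[0, 0, -4], 0], [[0, 0, -6.5], 0], [[0, 0, -9], 0], [[0, 0, -12], 0], [[0, 0, -15], 0], [[0, 0, -17], 0], [[0, 0, -17.5], 0]])

```text
t: 14.9
eef_pos: [0.4287, 0.296, 0.2434]
tool_rot: [-0.001, 0.954, 0.3, 0.002]
contact_force: [-0.4, 1.0, -8.4]
gripper_width: 0.566
```

Run:
```python
from h import *
to([.658,-.030,.25],-8.5)
to([.6,.12,.25],10)
```

```text
to [ 0.658 -0.03   0.25 ] shift cm [ 0.11 39.86 -0.71] turn 43.5 | now [0.4287 0.296  0.2434] yaw 35.0 q7 -0.04 F [-0.4  1.  -8.4] w 0.566 t 14.9
to [0.6  0.12 0.25] shift cm [ 3.95 24.24 -0.67] turn 25.0 | now [0.4287 0.296  0.2434] yaw 35.0 q7 -0.04 F [-0.4  1.  -8.4] w 0.566 t 14.9
```

Run:
```python
from h import *
import json; cal=json.load(open("w1.json")); cal={k:(np.array(v) if isinstance(v,list) else v) for k,v in cal.items()}
S=lambda xy:(xy[1]*.64,xy[0]*.64)
P=np.array([at_z("wrist",S(p),.082,cal)[:2] for p in [(316,191),(495,179),(337,345),(497,338)]])
print(P.round(4).tolist(),P.mean(0),np.linalg.norm(P[0]-P[2]),np.linalg.norm(P[1]-P[3]))
a=cv2.imread("pics/w1.png"); cv2.imwrite("pics/w1c.png",cv2.resize(a[90:330,170:340],None,fx=3.3,fy=2.5,interpolation=cv2.INTER_CUBIC))
```

```text
[[0.6125, 0.0303], [0.7202, 0.0131], [0.5988, -0.0705], [0.7043, -0.0895]] [ 0.65897459 -0.02913437] 0.10173295554283426 0.10381999150299272
```

View pics/w1c.png

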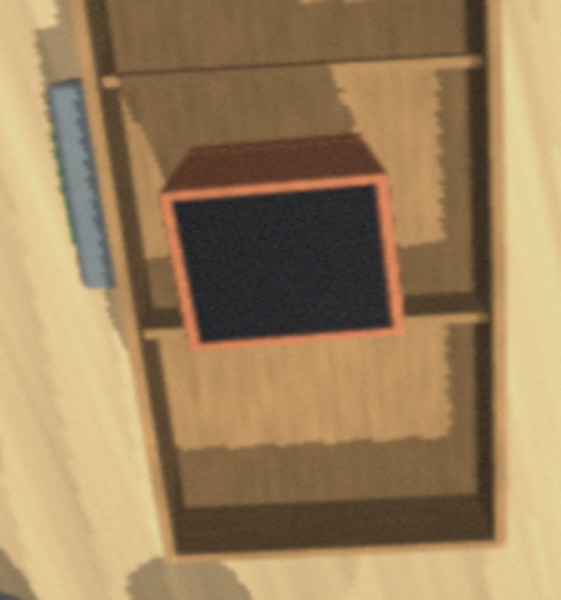

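Call:
carry_out(deltas=[[[0.1, 2, -0.5], 2], [[0.1, 6, -0.7], 6], [[0.1, 11, -0.7], 11], [[0.1, 16, -0.7], 17], [[0.1, 21, -0.7], 22], [[0.1, 26, -0.7], 28], [[0.1, 31, -0.7], 33], [[0.1, 35, -0.7], 38], [[0.1, 38, -0.7], 42], [[0.1, 39.5, -0.7], 43.5]])

```text
t: 16.15
eef_pos: [0.6557, -0.0302, 0.2487]
tool_rot: [-0.001, 0.997, -0.077, 0.001]
contact_force: [-1.1, -0.1, -9.6]
gripper_width: 0.567
```

Run:
```python
from h import *
to([.659,-.0285,.25],-8.5)
```

```text
to [ 0.659  -0.0285  0.25  ] shift cm [ 0.3  -0.22 -0.13] turn -0.3 | now [ 0.6557 -0.0302  0.2487] yaw -8.8 q7 0.04 F [-1.1 -0.1 -9.6] w 0.567 t 16.15
```

Call:
carry_out(deltas=[[[0.2, -0.2, 1], 0], [[0.3, -0.2, 3], 0], [[0.3, -0.2, 6], 0], [[0.3, -0.2, 8.5], 0], [[0.3, -0.2, 10.5], 0], [[0.3, -0.2, 11.7], 0], [[0.3, -0.2, 12.2], 0], [[0.3, -0.2, 12.4], 0], [[0.3, -0.2, 12.4], 0]])

```text
t: 17.27
eef_pos: [0.6596, -0.0285, 0.1254]
tool_rot: [-0.001, 0.997, -0.077, 0.001]
contact_force: [0.6, -0.3, -8.5]
gripper_width: 0.567
```

Run:
```python
from h import *
to([.659,-.0285,.117],-8.5)
a=snap("scene","s5");b=snap("side","d5")
cv2.imwrite("pics/sd5.png",np.hstack([cv2.resize(a[150:310,170:370],(400,320)),cv2.resize(b[110:270,220:420],(400,320))])[:,:,::-1])
```

```text
to [ 0.659  -0.0285  0.117 ] shift cm [-0.06  0.01  0.84] turn -0.3 | now [ 0.6596 -0.0285  0.1254] yaw -8.8 q7 0.1 F [ 0.6 -0.3 -8.5] w 0.567 t 17.27
```

View pics/sd5.png

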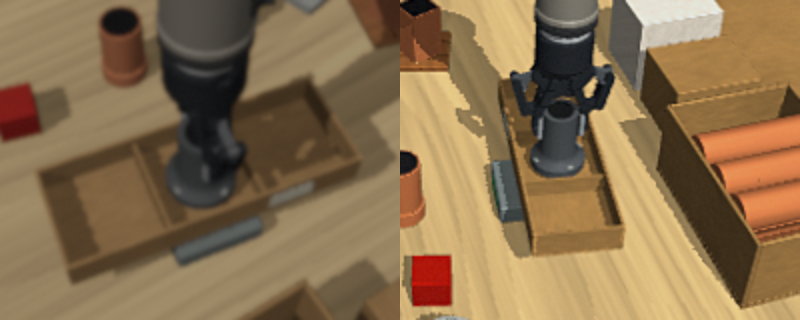

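Run:
```python
from h import *
a=np.radians(-8.5);X=np.array([np.cos(a),np.sin(a)]);Y=np.array([-X[1],X[0]])
C=np.array([.659,-.0285]); W=lambda x,y,z:[*(C+x*X+y*Y),z]
for nm,cam,f in (("side","side",lambda p:((p[:,0]-220)*2+400,(p[:,1]-110)*2)),("scene","scene",lambda p:((p[:,0]-170)*2,(p[:,1]-150)*2))):
    pts=[W(-.055,-.0525,.082),W(.055,-.0525,.082),W(-.055,.0525,.082),W(.055,.0525,.082),W(-.059,-.1615,.09),W(.059,-.1615,.09),W(.059,.1615,.09),W(-.059,.1615,.09)]
    print(nm,np.round(np.c_[f(proj(cam,pts))]).astype(int).tolist())
    t=np.linspace(0,2*np.pi,36)
    o=np.array([.6596,-.0285]);q=np.c_[f(proj(cam,np.c_[o[0]+.038*np.cos(t),o[1]+.038*np.sin(t),0*t+.0625+.012-.0]))]
    q2=np.c_[f(proj(cam,np.c_[o[0]+.038*np.cos(t),o[1]+.038*np.sin(t),0*t+.0625]))]
    print(" flange top box",q.min(0).round(),q.max(0).round()," bottom box",q2.min(0).round(),q2.max(0).round())
```

```text
side [[524, 179], [605, 171], [513, 128], [589, 122], [535, 234], [628, 225], [577, 71], [499, 77]]
 flange top box [531. 135.] [586. 172.]  bottom box [530. 142.] [585. 178.]
scene [[136, 143], [175, 231], [225, 113], [270, 194], [36, 171], [69, 271], [366, 158], [311, 76]]
 flange top box [166. 142.] [237. 205.]  bottom box [166. 148.] [237. 210.]
```

Call:
carry_out(deltas=[[[0, 0, 0.3], 0], [[0, 0, 0.5], 0], [[0, 0, 0.7], 0], [[0, 0, 0.8], 0], [[0, 0, 0.85], 0], [[0, 0, 0.85], 0]])

```text
t: 18.12
eef_pos: [0.6595, -0.0284, 0.1172]
tool_rot: [-0.001, 0.997, -0.077, 0.001]
contact_force: [-2.2, 0.3, -4.3]
gripper_width: 0.567
```

Call:
carry_out(deltas=[[[0, 0, 0.1], 0], [[0, 0, 0.15], 0], [[0, 0, 0.15], 0]])

```text
t: 18.5
eef_pos: [0.6595, -0.0283, 0.1172]
tool_rot: [-0.002, 0.997, -0.077, 0.001]
contact_force: [-7.0, 2.2, 5.7]
gripper_width: 0.571
```

Call:
carry_out(deltas=[[[0, 0, 0], 0], [[0, 0, 0], 0], [[0, 0, 0], 0], [[0, 0, 0], 0], [[0, 0, 0], 0], [[0, 0, 0], 0]], hand=1)

```text
t: 19.25
eef_pos: [0.6596, -0.0284, 0.1171]
tool_rot: [-0.002, 0.997, -0.077, 0.001]
contact_force: [-0.2, 0.8, 0.7]
gripper_width: 1.003
```

Call:
carry_out(deltas=[[[0, 0, -0.5], 0], [[0, 0, -2], 0], [[0, 0, -4], 0], [[0, 0, -7], 0], [[0, 0, -10], 0], [[0, 0, -12.5], 0], [[0, 0, -14], 0], [[0, 0, -14], 0]])

```text
t: 20.25
eef_pos: [0.6598, -0.029, 0.2588]
tool_rot: [-0.002, 0.997, -0.077, 0.003]
contact_force: [0.1, 0.5, 0.0]
gripper_width: 0.999
```

Run:
```python
from h import *
import json
to([.55,.3503,.25],20)
cal=get_calibration("wrist"); im=snap("wrist","w6"); json.dump({k:np.array(v).tolist() for k,v in cal.items()},open("w6.json","w"))
v=im[:,:,::-1].copy()
a=np.radians(-8.5);X=np.array([np.cos(a),np.sin(a)]);Y=np.array([-X[1],X[0]]);C=np.array([.659,-.0285]); W=lambda x,y,z:[*(C+x*X+y*Y),z]
def pl(P,col): cv2.polylines(v,[np.round(proj("wrist",P,cal)).astype(int)],True,col,1)
pl([W(-.059,-.1615,.09),W(.059,-.1615,.09),W(.059,.1615,.09),W(-.059,.1615,.09)],(0,255,0))
for y in(-.0525,.0525): pl([W(-.055,y,.082),W(.055,y,.082)],(0,255,0))
t=np.linspace(0,2*np.pi,60)
pl(np.c_[.6595+.025*np.cos(t),-.0284+.025*np.sin(t),0*t+.144],(255,255,0))
cv2.imwrite("pics/w6o.png",cv2.resize(v,(800,600)))
```

```text
to [0.55   0.3503 0.25  ] shift cm [-16.66 -35.8    0.95] turn -28.8 | now [ 0.6598 -0.029   0.2588] yaw -8.8 q7 0.03 F [0.1 0.5 0. ] w 0.999 t 20.25
```

View pics/w6o.png

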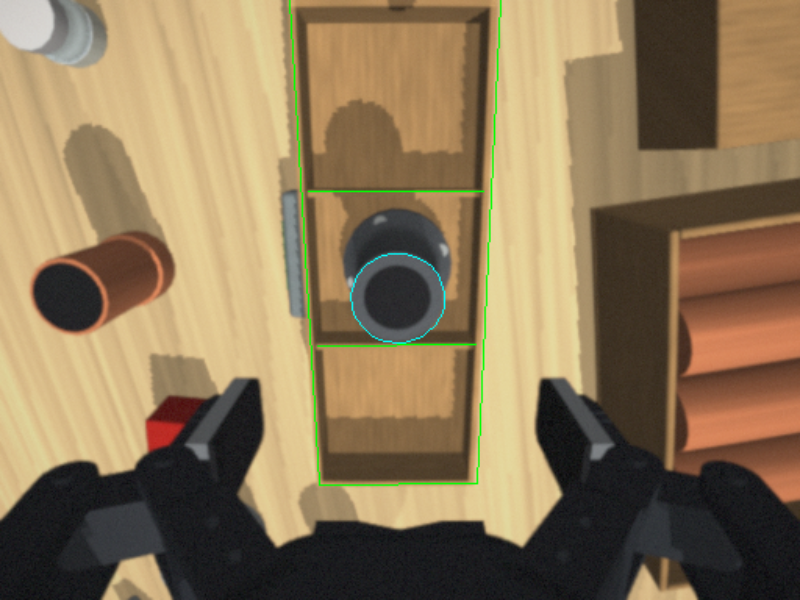

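Call:
carry_out(deltas=[[[-1.5, -3, 0], -3], [[-4, -8, 0], -7], [[-6.5, -13.5, 0], -11], [[-9, -19, 0], -15], [[-11.5, -25, 0], -20], [[-14, -30, 0], -24], [[-16, -34, 0], -28], [[-16.7, -35.8, 0.5], -28.4], [[-16.7, -35.8, 1], -28.4], [[-16.7, -35.8, 1], -28.4]])

```text
t: 21.55
eef_pos: [0.5497, 0.3476, 0.2473]
tool_rot: [-0.0, 0.986, 0.168, 0.001]
contact_force: [-0.4, -1.1, 0.7]
gripper_width: 0.996
```

Run:
```python
from h import *
to([.5501,.3503,.0793],19.6)
```

```text
to [0.5501 0.3503 0.0793] shift cm [ 0.09 -0.24 16.8 ] turn -0.2 | now [0.5497 0.3476 0.2473] yaw 19.4 q7 -0.17 F [-0.4 -1.1  0.7] w 0.996 t 21.55
```

Call:
carry_out(deltas=[[[0.1, -0.2, 3], -0.2], [[0.1, -0.2, 7], -0.2], [[0.1, -0.2, 11], -0.2], [[0.1, -0.2, 14], -0.2], [[0.1, -0.2, 16], -0.2], [[0.1, -0.2, 16.7], -0.2], [[0.1, -0.2, 16.8], -0.2], [[0.1, -0.2, 16.8], -0.2]])

```text
t: 22.55
eef_pos: [0.5511, 0.3502, 0.0805]
tool_rot: [-0.001, 0.985, 0.17, 0.002]
contact_force: [0.2, 0.3, 0.2]
gripper_width: 1.004
```

Call:
carry_out(deltas=[[[0, 0, 0], 0], [[0, 0, 0], 0], [[0, 0, 0], 0], [[0, 0, 0], 0], [[0, 0, 0], 0], [[0, 0, 0], 0], [[0, 0, 0], 0], [[0, 0, 0], 0]], hand=0, newtons=35)

```text
t: 23.55
eef_pos: [0.5512, 0.3505, 0.0815]
tool_rot: [-0.001, 0.985, 0.17, 0.002]
contact_force: [-2.3, -0.8, 6.2]
gripper_width: 0.643
```

Call:
carry_out(deltas=[[[0, 0, -0.5], 0], [[0, 0, -1.5], 0], [[0, 0, -3], 0], [[0, 0, -5], 0], [[0, 0, -7], 0], [[0, 0, -8], 0], [[0, 0, -8], 0]])

```text
t: 24.42
eef_pos: [0.5513, 0.3506, 0.1626]
tool_rot: [-0.001, 0.985, 0.17, 0.003]
contact_force: [-0.1, 0.3, -2.1]
gripper_width: 0.642
```

Run:
```python
from h import *
to([.427,.290,.085],14)
```

```text
to [0.427 0.29  0.085] shift cm [-13.8    1.55   7.67] turn 5.6 | now [0.5513 0.3506 0.1626] yaw 19.6 q7 -0.14 F [-0.1  0.3 -2.1] w 0.642 t 24.43
```

Call:
carry_out(deltas=[[[-2, 0.2, 0], 1], [[-5, 0.6, 0], 2], [[-8.5, 1, 0], 4], [[-11.5, 1.3, 0], 5], [[-13.4, 1.5, 0], 5.6], [[-13.8, 1.55, 0], 5.6], [[-13.8, 1.55, 2], 5.6], [[-13.8, 1.55, 5], 5.6], [[-13.8, 1.55, 7.2], 5.6], [[-13.8, 1.55, 7.7], 5.6]])

```text
t: 25.68
eef_pos: [0.4268, 0.2897, 0.0832]
tool_rot: [-0.001, 0.993, 0.122, 0.002]
contact_force: [0.2, 0.5, -0.9]
gripper_width: 0.649
```

Run:
```python
from h import *
to([.427,.290,.0745],14)
```

```text
to [0.427  0.29   0.0745] shift cm [ 0.02 -0.03  0.87] turn -0.0 | now [0.4268 0.2897 0.0832] yaw 14.0 q7 -0.25 F [ 0.2  0.5 -0.9] w 0.649 t 25.68
```

Call:
carry_out(deltas=[[[0, 0, 0.3], 0], [[0, 0, 0.6], 0], [[0, 0, 0.8], 0], [[0, 0, 0.9], 0], [[0, 0, 1], 0], [[0, 0, 1], 0]])

```text
t: 26.42
eef_pos: [0.4269, 0.2901, 0.0748]
tool_rot: [-0.001, 0.993, 0.122, 0.002]
contact_force: [-4.6, -2.5, 14.6]
gripper_width: 0.644
```

Call:
carry_out(deltas=[[[0, 0, 0], 0], [[0, 0, 0], 0], [[0, 0, 0], 0], [[0, 0, 0], 0], [[0, 0, 0], 0], [[0, 0, 0], 0]], hand=1)

```text
t: 27.18
eef_pos: [0.4269, 0.29, 0.0747]
tool_rot: [-0.001, 0.993, 0.122, 0.002]
contact_force: [0.3, 0.3, -0.1]
gripper_width: 1.004
```

Call:
carry_out(deltas=[[[0, 0, -0.5], 0], [[0, 0, -2], 0], [[0, 0, -5], 0], [[0, 0, -9], 0], [[0, 0, -13], 0], [[0, 0, -16], 0], [[0, 0, -17.5], 0], [[0, 0, -17.5], 0]])

```text
t: 28.18
eef_pos: [0.4265, 0.2898, 0.2507]
tool_rot: [-0.002, 0.993, 0.122, 0.003]
contact_force: [-1.3, 0.7, -0.3]
gripper_width: 0.999
```

Run:
```python
from h import *
snap("wrist","w7")
to([.443,-.008,.25],-1)
```

```text
to [ 0.443 -0.008  0.25 ] shift cm [-5.54 29.27 -0.14] turn 15.0 | now [0.4259 0.2894 0.2495] yaw 14.0 q7 -0.37 F [-0.  -0.3 -1. ] w 0.999 t 28.23
```

Call:
carry_out(deltas=[[[-0.3, 2, 0], 2], [[-1, 6, 0], 4], [[-2, 11, 0], 6], [[-3, 16, 0], 9], [[-4, 21, 0], 12], [[-5, 25.5, 0], 14], [[-5.4, 28.5, 0], 15], [[-5.5, 29.3, 0], 15], [[-5.5, 29.3, 0], 15]])

```text
t: 29.35
eef_pos: [0.4428, -0.0085, 0.248]
tool_rot: [-0.001, 1.0, -0.009, 0.001]
contact_force: [-0.6, 0.4, -0.2]
gripper_width: 1.001
```

Run:
```python
from h import *
to([.443,-.008,.25],-1)
cal=get_calibration("wrist"); im=snap("wrist","w8"); v=im[:,:,::-1].copy(); t=np.linspace(0,2*np.pi,60)
cv2.polylines(v,[np.round(proj("wrist",np.c_[.443+.027*np.cos(t),-.008+.027*np.sin(t),0*t+.095],cal)).astype(int)],True,(255,255,0),1)
w7=cv2.imread("pics/w7.png")
cv2.imwrite("pics/w78.png",np.hstack([cv2.resize(w7,(400,300)),cv2.resize(v,(400,300))]))
```

```text
to [ 0.443 -0.008  0.25 ] shift cm [ 0.02 -0.05 -0.2 ] turn -0.1 | now [ 0.4428 -0.0085  0.248 ] yaw -1.1 q7 -0.06 F [-0.6  0.4 -0.2] w 1.001 t 29.35
```

View pics/w78.png

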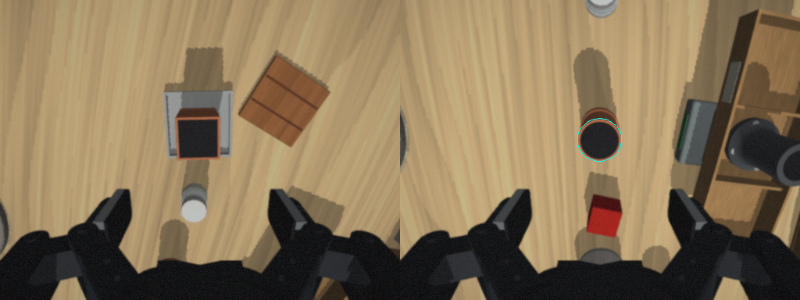

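Call:
carry_out(deltas=[[[0, 0, 3], 0], [[0, 0, 7], 0], [[0, 0, 11], 0], [[0, 0, 14.5], 0], [[0, 0, 16.7], 0], [[0, 0, 17.5], 0], [[0, 0, 17.6], 0], [[0, 0, 17.6], 0]])

```text
t: 30.4
eef_pos: [0.444, -0.0067, 0.0728]
tool_rot: [-0.002, 1.0, -0.008, 0.002]
contact_force: [0.5, -0.0, 0.3]
gripper_width: 1.003
```

Call:
carry_out(deltas=[[[0, 0, 0], 0], [[0, 0, 0], 0], [[0, 0, 0], 0], [[0, 0, 0], 0], [[0, 0, 0], 0], [[0, 0, 0], 0], [[0, 0, 0], 0], [[0, 0, 0], 0]], hand=0, newtons=40)

```text
t: 31.4
eef_pos: [0.4442, -0.0066, 0.0735]
tool_rot: [-0.002, 1.0, -0.008, 0.002]
contact_force: [-1.7, 1.2, 7.7]
gripper_width: 0.625
```

Call:
carry_out(deltas=[[[0, 0, -0.5], 0], [[0, 0, -1.5], 0], [[0, 0, -4], 0], [[0, 0, -7], 0], [[0, 0, -11], 0], [[0, 0, -15], 0], [[0, 0, -17.5], 0], [[0, 0, -18.5], 0], [[0, 0, -18.5], 0]])

```text
t: 32.52
eef_pos: [0.4434, -0.0074, 0.2586]
tool_rot: [-0.003, 1.0, -0.008, 0.002]
contact_force: [0.5, -1.7, -2.5]
gripper_width: 0.621
```

Run:
```python
from h import *
a=np.radians(-8.5);Y=np.array([-np.sin(a),np.cos(a)]);C=np.array([.659,-.0285])
for s in (1,-1):
    p=C+s*.105*Y; to([*p,.25],-8.5)
to([.5605,-.3587,.25],-30)
```

```text
to [0.6745 0.0753 0.25  ] shift cm [22.97 -8.65  1.02] turn 7.5 | now [ 0.4434 -0.0074  0.2586] yaw -1.0 q7 -0.06 F [ 0.5 -1.7 -2.5] w 0.621 t 32.52
to [ 0.6435 -0.1323  0.25  ] shift cm [20.21 12.17  0.9 ] turn 7.5 | now [ 0.4434 -0.0074  0.2586] yaw -1.0 q7 -0.06 F [ 0.5 -1.7 -2.5] w 0.621 t 32.52
to [ 0.5605 -0.3587  0.25  ] shift cm [12.29 34.94  0.74] turn 29.0 | now [ 0.4434 -0.0074  0.2586] yaw -1.0 q7 -0.06 F [ 0.5 -1.7 -2.5] w 0.621 t 32.52
```

Call:
carry_out(deltas=[[[2, -0.8, 0], 1], [[5, -1.9, 0], 2], [[9, -3.4, 0], 3], [[13, -4.9, 0], 4], [[17, -6.4, 0], 6], [[20, -7.5, 0], 7], [[22, -8.3, 0], 7.5], [[23, -8.65, 0], 7.5], [[23, -8.65, 0], 7.5]])

```text
t: 33.65
eef_pos: [0.6744, 0.0751, 0.2587]
tool_rot: [-0.002, 0.997, -0.074, 0.001]
contact_force: [0.2, 0.6, -2.9]
gripper_width: 0.626
```

Run:
```python
from h import *
to([.6745,.0753,.135],-8.5)
```

```text
to [0.6745 0.0753 0.135 ] shift cm [-0.02  0.04 12.37] turn 0.1 | now [0.6744 0.0751 0.2587] yaw -8.4 q7 -0.05 F [ 0.2  0.6 -2.9] w 0.626 t 33.65
```

Call:
carry_out(deltas=[[[0, 0, 2], 0], [[0, 0, 5], 0], [[0, 0, 8], 0], [[0, 0, 10.5], 0], [[0, 0, 12], 0], [[0, 0, 12.5], 0], [[0, 0, 12.8], 0], [[0, 0, 13], 0], [[0, 0, 13], 0]])

```text
t: 34.78
eef_pos: [0.675, 0.0757, 0.1292]
tool_rot: [-0.002, 0.997, -0.074, 0.002]
contact_force: [-0.0, 0.4, -2.2]
gripper_width: 0.62
```

Call:
carry_out(deltas=[[[0, 0, 0.1], 0], [[0, 0, 0.15], 0], [[0, 0, 0.15], 0]])

```text
t: 35.15
eef_pos: [0.6751, 0.0757, 0.1278]
tool_rot: [-0.002, 0.997, -0.074, 0.002]
contact_force: [0.2, -0.7, -2.2]
gripper_width: 0.621
```

Call:
carry_out(deltas=[[[0, 0, 0.05], 0], [[0, 0, 0.05], 0], [[0, 0, 0.05], 0]])

```text
t: 35.52
eef_pos: [0.6752, 0.0757, 0.1277]
tool_rot: [-0.002, 0.997, -0.074, 0.002]
contact_force: [-2.4, 0.5, 3.8]
gripper_width: 0.625
```

Call:
carry_out(deltas=[[[0, 0, 0], 0], [[0, 0, 0], 0], [[0, 0, 0], 0], [[0, 0, 0], 0], [[0, 0, 0], 0], [[0, 0, 0], 0]], hand=1)

```text
t: 36.28
eef_pos: [0.6752, 0.0758, 0.1277]
tool_rot: [-0.002, 0.997, -0.074, 0.002]
contact_force: [-0.5, 0.0, -0.6]
gripper_width: 1.002
```

Call:
carry_out(deltas=[[[0, 0, -0.5], 0], [[0, 0, -2], 0], [[0, 0, -4], 0], [[0, 0, -7], 0], [[0, 0, -10], 0], [[0, 0, -12], 0], [[0, 0, -12.5], 0], [[0, 0, -12.5], 0]])

```text
t: 37.28
eef_pos: [0.6744, 0.0753, 0.2524]
tool_rot: [-0.003, 0.997, -0.074, 0.002]
contact_force: [-0.2, 0.2, 0.3]
gripper_width: 1.001
```

Run:
```python
from h import *
to([.5605,-.3587,.25],-32)
a=snap("scene","s9");b=snap("wrist","w9")
cv2.imwrite("pics/sd9.png",np.hstack([cv2.resize(a[150:310,170:370],(400,320)),cv2.resize(b,(427,320))])[:,:,::-1])
```

```text
to [ 0.5605 -0.3587  0.25  ] shift cm [-4.90e+00  4.46e+01 -1.00e-02] turn 23.6 | now [0.6744 0.0753 0.2524] yaw -8.4 q7 -0.05 F [-0.2  0.2  0.3] w 1.001 t 37.27
```

View pics/sd9.png

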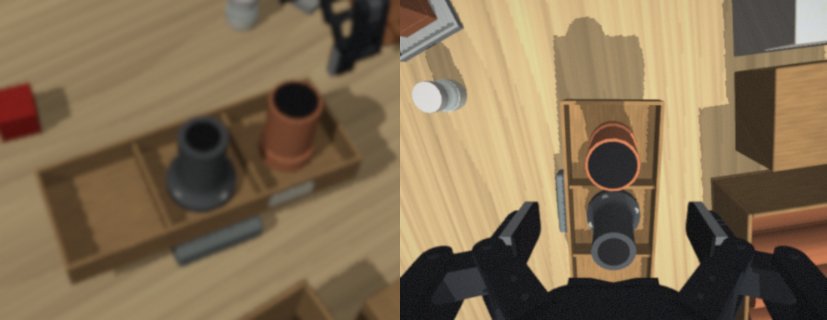

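Call:
carry_out(deltas=[[[-0.3, 3, 0], 2], [[-0.8, 8, 0], 5], [[-1.4, 13, 0], 8], [[-2, 18.5, 0], 10], [[-2.6, 24, 0], 13], [[-3.2, 30, 0], 16], [[-3.8, 35, 0], 19], [[-4.4, 40, 0], 22], [[-4.8, 43.5, 0], 23.5], [[-4.9, 44.6, 0], 23.5]])

```text
t: 38.62
eef_pos: [0.5571, -0.3623, 0.2489]
tool_rot: [-0.002, 0.961, -0.278, -0.0]
contact_force: [-0.2, 0.5, 0.8]
gripper_width: 0.997
```

Run:
```python
from h import *
to([.5605,-.3587,.25],-32)
cal=get_calibration("wrist"); im=snap("wrist","w10"); v=im[:,:,::-1].copy(); t=np.linspace(0,2*np.pi,60)
cv2.polylines(v,[np.round(proj("wrist",np.c_[.5605+.027*np.cos(t),-.3587+.027*np.sin(t),0*t+.095],cal)).astype(int)],True,(255,255,0),1)
cv2.imwrite("pics/w10o.png",cv2.resize(v,(640,480)))
```

```text
to [ 0.5605 -0.3587  0.25  ] shift cm [ 0.1  -0.49 -0.11] turn -0.3 | now [ 0.5571 -0.3623  0.2489] yaw -32.3 q7 0.29 F [-0.2  0.5  0.8] w 0.997 t 38.62
```

View pics/w10o.png

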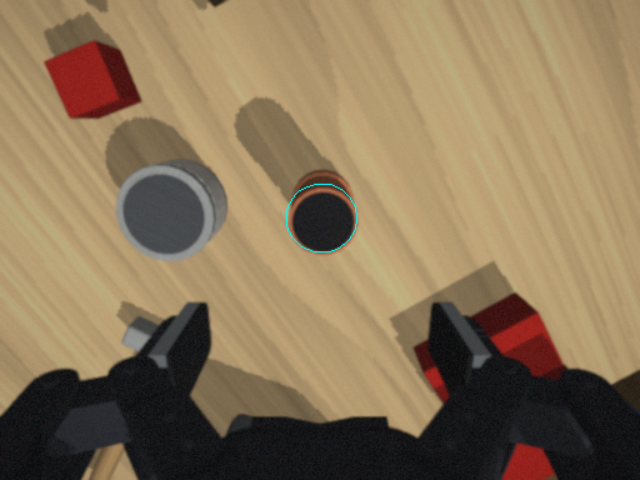

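Call:
carry_out(deltas=[[[0.2, -0.3, 3], 0], [[0.25, -0.35, 7], 0], [[0.25, -0.35, 11], 0], [[0.25, -0.35, 14.5], 0], [[0.25, -0.35, 16.5], 0], [[0.25, -0.35, 17.3], 0], [[0.25, -0.35, 17.5], 0], [[0.25, -0.35, 17.5], 0]])

```text
t: 39.67
eef_pos: [0.5623, -0.3602, 0.0751]
tool_rot: [-0.001, 0.961, -0.277, 0.001]
contact_force: [-0.2, -0.9, 0.3]
gripper_width: 0.999
```

Call:
carry_out(deltas=[[[0, 0, 0], 0], [[0, 0, 0], 0], [[0, 0, 0], 0], [[0, 0, 0], 0], [[0, 0, 0], 0], [[0, 0, 0], 0], [[0, 0, 0], 0], [[0, 0, 0], 0]], hand=0, newtons=40)

```text
t: 40.67
eef_pos: [0.5625, -0.3605, 0.0761]
tool_rot: [-0.002, 0.961, -0.277, 0.001]
contact_force: [-0.8, 0.8, 5.9]
gripper_width: 0.622
```

Call:
carry_out(deltas=[[[0, 0, -0.5], 0], [[0, 0, -1.5], 0], [[0, 0, -4], 0], [[0, 0, -7], 0], [[0, 0, -11], 0], [[0, 0, -15], 0], [[0, 0, -17.5], 0], [[0, 0, -18.5], 0], [[0, 0, -18.5], 0]])

```text
t: 41.8
eef_pos: [0.5619, -0.3608, 0.2612]
tool_rot: [-0.002, 0.961, -0.277, 0.001]
contact_force: [0.7, 0.1, -2.7]
gripper_width: 0.624
```

Run:
```python
from h import *
to([.6435,-.1323,.25],-8.5)
```

```text
to [ 0.6435 -0.1323  0.25  ] shift cm [ -5.28 -23.68   1.2 ] turn -23.7 | now [ 0.5619 -0.3608  0.2612] yaw -32.2 q7 0.28 F [ 0.7  0.1 -2.7] w 0.624 t 41.8
```

Call:
carry_out(deltas=[[[-0.5, -2, 0], -2], [[-1.2, -5, 0], -5], [[-2.1, -9, 0], -9], [[-3, -13, 0], -13], [[-3.9, -17, 0], -17], [[-4.6, -20.5, 0], -21], [[-5.1, -22.8, 0], -23.5], [[-5.3, -23.7, 0], -23.7], [[-5.3, -23.7, 0], -23.7]])

```text
t: 42.92
eef_pos: [0.6432, -0.1322, 0.2617]
tool_rot: [-0.001, 0.997, -0.074, 0.001]
contact_force: [-0.6, -1.0, -1.8]
gripper_width: 0.623
```

Run:
```python
from h import *
to([.6435,-.1323,.132],-8.5)
```

```text
to [ 0.6435 -0.1323  0.132 ] shift cm [-0.    0.03 12.97] turn -0.0 | now [ 0.6432 -0.1322  0.2617] yaw -8.5 q7 0.26 F [-0.6 -1.  -1.8] w 0.623 t 42.92
```

Call:
carry_out(deltas=[[[0, 0, 2], 0], [[0, 0, 5], 0], [[0, 0, 8], 0], [[0, 0, 10.5], 0], [[0, 0, 12], 0], [[0, 0, 12.5], 0], [[0, 0, 12.9], 0], [[0, 0, 13.0], 0], [[0, 0, 13.0], 0]])

```text
t: 44.05
eef_pos: [0.6439, -0.1321, 0.1323]
tool_rot: [-0.001, 0.997, -0.074, 0.002]
contact_force: [0.4, -0.4, -2.0]
gripper_width: 0.623
```

Call:
carry_out(deltas=[[[0, 0, 0.05], 0], [[0, 0, 0.1], 0], [[0, 0, 0.1], 0]])

```text
t: 44.42
eef_pos: [0.644, -0.132, 0.1313]
tool_rot: [-0.001, 0.997, -0.074, 0.002]
contact_force: [-0.0, 0.5, -1.7]
gripper_width: 0.623
```

Call:
carry_out(deltas=[[[0, 0, 0.05], 0], [[0, 0, 0.1], 0], [[0, 0, 0.1], 0]])

```text
t: 44.8
eef_pos: [0.6439, -0.132, 0.1302]
tool_rot: [-0.001, 0.997, -0.074, 0.002]
contact_force: [0.3, 0.4, -1.9]
gripper_width: 0.623
```

Call:
carry_out(deltas=[[[0, 0, 0.05], 0], [[0, 0, 0.05], 0], [[0, 0, 0.05], 0]])

```text
t: 45.18
eef_pos: [0.6439, -0.1321, 0.13]
tool_rot: [-0.001, 0.997, -0.074, 0.002]
contact_force: [-1.0, 0.3, 2.9]
gripper_width: 0.621
```

Call:
carry_out(deltas=[[[0, 0, 0], 0], [[0, 0, 0], 0], [[0, 0, 0], 0], [[0, 0, 0], 0], [[0, 0, 0], 0], [[0, 0, 0], 0]], hand=1)

```text
t: 45.92
eef_pos: [0.644, -0.1321, 0.13]
tool_rot: [-0.001, 0.997, -0.074, 0.002]
contact_force: [0.2, 0.7, -0.7]
gripper_width: 1.0
```

Call:
carry_out(deltas=[[[0, 0, -0.5], 0], [[0, 0, -2], 0], [[0, 0, -4], 0], [[0, 0, -7], 0], [[0, 0, -10], 0], [[0, 0, -13], 0], [[0, 0, -15], 0], [[0, 4, -16], 0], [[0, 8, -17], 0], [[0, 9, -17], 0]])

```text
t: 47.18
eef_pos: [0.6288, -0.2254, 0.3017]
tool_rot: [-0.0, 0.997, -0.077, 0.003]
contact_force: [0.6, 0.3, -0.6]
gripper_width: 1.003
```

Run:
```python
from h import *
to([.6435,-.1323,.3],-8.5)
a=snap("scene","s11");b=snap("side","d11"); cal={c:get_calibration(c) for c in("scene","side","wrist")}; w=snap("wrist","w11")
an=np.radians(-8.5);X=np.array([np.cos(an),np.sin(an)]);Y=np.array([-X[1],X[0]]);C=np.array([.659,-.0285]); W=lambda x,y,z:[*(C+x*X+y*Y),z]
t=np.linspace(0,2*np.pi,40); out=[]
def circ(v,cam,c,r,z): cv2.polylines(v,[np.round(proj(cam,np.c_[c[0]+r*np.cos(t),c[1]+r*np.sin(t),0*t+z],cal[cam])).astype(int)],True,(0,255,255),1)
for cam,im in(("scene",a),("side",b),("wrist",w)):
    v=im.copy()
    cv2.polylines(v,[np.round(proj(cam,[W(-.059,-.1615,.09),W(.059,-.1615,.09),W(.059,.1615,.09),W(-.059,.1615,.09)],cal[cam])).astype(int)],True,(0,255,0),1)
    for y,r,z in((-.105,.027,.149),(0,.025,.144),(.105,.027,.149)): circ(v,cam,C+y*Y,r,z)
    out.append(v[:,:,::-1])
A=cv2.resize(out[0][70:310,150:370],(400,436));B=cv2.resize(out[1][110:270,220:380],(400,400))
cv2.imwrite("pics/f.png",np.vstack([np.hstack([A[:300],B[:300]]),np.hstack([cv2.resize(out[1][100:340,140:460],(400,300)),cv2.resize(out[2],(400,300))])]))
```

```text
to [ 0.6435 -0.1323  0.3   ] shift cm [ 0.02 -9.43  0.17] turn -0.3 | now [ 0.6288 -0.2254  0.3017] yaw -8.8 q7 0.39 F [ 0.6  0.3 -0.6] w 1.003 t 47.17
```

View pics/f.png

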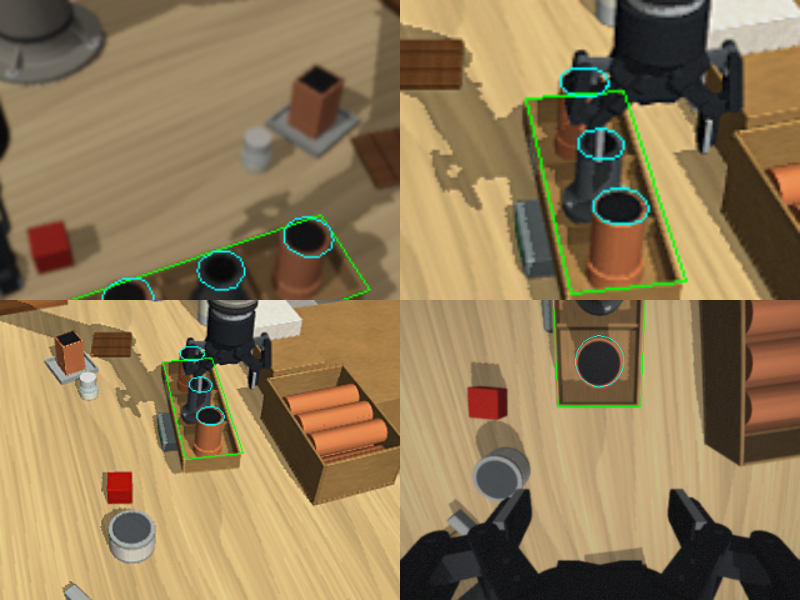

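```bash
python3 -c "
from station import bot; print(bot.hand_in())"
```

```text
the job is handed in; nothing more can be done
None
```

I finished the swap and handed the job in at about 47 s of the 141 s allowed. The hand-in gives no verdict, so success rests on my own checks.

**Order of moves:** I parked the square sleeve on the board and moved the foot from the tray to the carton's middle bay. The square sleeve then went into the tray. Last, I put one round sleeve in the +y bay and the other in the −y bay. I lowered each until it just touched the floor, then released it so the carton would not tip.

**Last checks:**
- **Carton:** in the side and wrist pictures its outline sat on the position I measured earlier, and it looked level. The scene crop cut off most of the carton.
- **Foot and round sleeves:** all stood upright, with tops within a few millimetres of their bay centres.
- **Square sleeve:** it stood upright in the middle of the tray, though I judged this by eye only, without an overlay.
- **Tin and jar:** both were where they started, by eye.
- **Gripper:** it was open and clear of everything, about 30 cm above the table.

**Forces:** no check failed. The largest contact force I read was about 15 N, while setting the square sleeve in the tray. The forces while setting the round sleeves in the carton read at most about 4 N.

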